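Correct the tray markers on the mail sorting bench

ROBOT

A 6-joint arm with a two-finger parallel gripper is mounted at the origin on the work surface. World frame = base frame: x ahead of the robot, y to its left, z up, the work surface at z = 0. Lengths are in m, angles in rad, forces in N, time in s.
With the tool pointing down it reaches from about 0.375 to 0.975 m from the base axis. Payload 3.8 kg.
Tool frame: the origin (TCP) lies on the centre line of the jaws, within the pads' length; the fingertips stand 19 mm ahead of it and the grasp point (between the pads) is the TCP (bot.nose_length is the distance from the TCP to the fingertips, in m); z points along the fingers, y is the line along which they close (so a half turn about z gives the same grasp; the last joint's range is limited). The gripper opens to 88 mm and grips with 3 to 60 N. Pads are 18 mm wide; open, the fingers measure 123 mm over their backs; the gripper's body (75 mm by 187 mm) begins 45 mm behind the grasp point.
Start: joints at [1.153, 0.264, 1.604, -0, 1.274, -0.037], TCP at [0.251, 0.627, 0.258] pointing down, gripper open.
Joint ranges: [-2.63, 2.63], [-0.94, 2.18], [0.31, 2.57], [-1.31, 4.45], [0, 2.66], [-2.55, 2.55]. Speed limits (rad/s): [2.57, 2.57, 3.14, 3.14, 3.14, 3.14].

INTERFACE

Orientations are given as a rotation vector (axis times angle).
In Python, from workcell import bot, vision, workorder gives the robot as it stands.
- The arm moves only by the tool move_arm, never from a script. Its argument "commands" is a list that holds one entry, the list of rows, each a list of 7 numbers: the shift along the tool's x, y, z in cm, then the turn, a rotation vector about the tool's x, y, z in rad, then the opening, from -1 (shut) to 1 (fully open). A call has exactly 5 rows; each row shifts and turns the commanded pose from where the row before left it, along the tool's axes as they then stand; what a row does not reach is not made up. A row lasts 1/12 s, in which the tool goes at most 41.7 mm and 7.16 degrees, less where a joint would pass 70% of its speed; a pose out of reach is approached as far as the arm can. A call is refused whole if a number of a shift passes 4.17 or a number of a turn 0.125, either way. A call with a gripper value outside its range is refused whole. The fingers move at their own pace and stop on an object; "force" is the grip in N (left out, the last holds). Time passes only in rows, so rows that do not move let the fingers close, or fill a call up. It gives the time, the measured TCP pose, the force, the opening and the grip force at its end, in the units of the state.
- bot.observe(): the state, without advancing time (a new reading comes with each control period).
- vision.grab_frame(name): name is "scene" or "top" or "wrist"; returns a dict with "pixels" (420x560x3 uint8, red, green, blue), "fovy" (degrees; the focal length in pixels is half the picture's height over the tangent of half this angle, whatever the lens; pixels are square), "cx", "cy" (the principal point, pixels), "R" (3x3) and "t" (3): a world point X has camera coordinates R X + t; the wrist camera has in their place "tool_from_camera" (4x4, takes a point from camera to tool coordinates, whose origin is the TCP and whose axes are the flange's). Camera axes: x right, y down, z forward; pixel columns grow to the right and rows downward; lengths in m; the calibration is good to about 2 mm. A picture is of the moment at which its call begins: read the wrist's pose just before it. There is no depth.
- workorder.close_job(): hands the job in; it is judged then, once.
The state is a dict: "clock": time; "q": joint angles; "dq": joint speeds; "effort": joint torques, N m; "position": TCP position; "eef_rot": TCP orientation; "wrist_force": force on the tool from outside, world axes, zero at the start; "moment": the same for the moment, N m; "opening": finger opening in m; "grasp_force": force on a finger pad.
Only numpy, scipy, OpenCV 4.12 (cv2) and the standard library are available. Lean on these libraries where they do the work, as an engineer would, in place of code of your own. Each camera call takes 0.05 s, during which the arm holds its last target. There are 200 camera calls.

TASK

Each of the three mail trays has a flip marker in front of it: paddle lying to the left with the raised disc up means empty, paddle lying to the right with the raised crossbar up means full (left and right as seen from the robot). The tray with the parcel is still marked empty and one of the two empty trays is still marked full: push these two paddles over, gently and without pinching them, until each lies flat on its other side. Leave the third marker, the parcel and everything else on the bench as they are.

Things in the scene. Friction and masses are not known exactly. Their poses are not given: they have to be found in the camera images.
- stand_a: The station whose tray holds the parcel. Fixed marker stand with tray. Origin on the bench under the marker's pivot; x to the tray (x 50-220 mm, 150 mm wide, rim at 71 mm), y to the robot's left. Two cheeks (14 mm wide in y, inner faces at x = -34 and 34 mm, tops at 91 mm) carry the pivot: axis along x, 85 mm high. Open between them down to a 6 mm base strip.
- stand_b: The station with an empty tray whose marker wrongly says full. Fixed marker stand with tray. Origin on the bench under the marker's pivot; x to the tray (x 50-220 mm, 150 mm wide, rim at 71 mm), y to the robot's left. Two cheeks (14 mm wide in y, inner faces at x = -34 and 34 mm, tops at 91 mm) carry the pivot: axis along x, 85 mm high. Open between them down to a 6 mm base strip.
- stand_c: The station with an empty tray whose marker is right; leave it. Fixed marker stand with tray. Origin on the bench under the marker's pivot; x to the tray (x 50-220 mm, 150 mm wide, rim at 71 mm), y to the robot's left. Two cheeks (14 mm wide in y, inner faces at x = -34 and 34 mm, tops at 91 mm) carry the pivot: axis along x, 85 mm high. Open between them down to a 6 mm base strip.
- flag_a (a joint): Angle of the paddle on stand_a, rad. 0: flat to the left (+y), raised disc up (empty); 1.571: upright; 3.142: flat to the right (-y), raised crossbar up (full). Stops at 0 and 3.142. Starts at or near 0 (up to 0.25). Stiff pivot, 0.025 N m of friction (1 N at the tail): the paddle stays at any angle where it is left.
- flag_b (a joint): Angle of the paddle on stand_b, rad. 0: flat to the left (+y), raised disc up (empty); 1.571: upright; 3.142: flat to the right (-y), raised crossbar up (full). Stops at 0 and 3.142. Starts at or near 3.142 (down to 2.9). Stiff pivot, 0.025 N m of friction (1 N at the tail): the paddle stays at any angle where it is left.
- flag_c (a joint): Angle of the paddle on stand_c, rad. 0: flat to the left (+y), raised disc up (empty); 1.571: upright; 3.142: flat to the right (-y), raised crossbar up (full). Stops at 0 and 3.142. Starts at or near 0 and must stay there. Stiff pivot, 0.025 N m of friction (1 N at the tail): the paddle stays at any angle where it is left.
- tip_a (a point): Middle of the free edge of stand_a's paddle, 58 mm from the pivot. White plate 60 mm wide, 5 mm thick (half above, half below the axis). Opposite, beyond the pivot, it goes on as a thumb tail 56 mm wide, 36 mm long: pressing the tail down swings the paddle up (about 60 degrees at 26 mm down); it can then be pushed over and down flat.
- tip_b (a point): Middle of the free edge of stand_b's paddle, 58 mm from the pivot. White plate 60 mm wide, 5 mm thick (half above, half below the axis). Opposite, beyond the pivot, it goes on as a thumb tail 56 mm wide, 36 mm long: pressing the tail down swings the paddle up (about 60 degrees at 26 mm down); it can then be pushed over and down flat.
- tip_c (a point): Middle of the free edge of stand_c's paddle, 58 mm from the pivot. White plate 60 mm wide, 5 mm thick (half above, half below the axis). Opposite, beyond the pivot, it goes on as a thumb tail 56 mm wide, 36 mm long: pressing the tail down swings the paddle up (about 60 degrees at 26 mm down); it can then be pushed over and down flat.
- parcel: Cardboard parcel 130 x 105 x 55 mm lying in the tray of stand_a; origin under its centre. Stays there.
- tape_roll: Roll of tape lying flat, 64 mm across, 24 mm high; origin under its centre. Bystander.
- stamp: Wooden hand stamp standing up, 34 mm across, 64 mm high; origin under its foot. Bystander.
- screwdriver: Small screwdriver lying on the bench. Bystander.
- mug: White mug, 80 mm across, 90 mm high; origin under its centre. Bystander.
- pager: Flat black remote unit 105 x 58 x 20 mm; origin under its centre. Bystander.
- weight: Brass scale weight, 40 mm across, 61 mm high; origin under its centre. Bystander.
- stapler: Stapler 130 x 32 x 45 mm; origin under its centre. Bystander.
There are look-alikes about, which are no part of the job. Leave any black or green look-alike of the parcel alone.

How it is judged:
By the outcome, as a careful person would: the job done as asked, in the order asked, and still so for the second after the job is handed in, with the robot touching nothing.
It also fails if it takes over 48 s, if anything falls off the work surface, if the arm or the gripper's body presses on something with over 40 N, if the wrist force passes 120 N, or if a joint passes its speed limit or range.

## Working session

There is one attempt and no reset: what is moved stays moved. The work goes in short steps, Python scripts to look and compute and a tool call to move; the robot and the scene stay as the last step left them, time stands still between calls to the robot, and variables do not carry over. Pictures are saved under pics/ and viewed, at most 10 in all, crops included, and the job is handed in when it is done.

Besides the shell and the picture viewer there is one more tool, called after "Request:" as name([rows], argument=value, ...), one row to a line, values as JSON. move_arm: Moves the arm, as the interface text tells. Its arguments: {"type":"object","properties":{"commands":{"type":"array","items":{"type":"array","items":{"type":"array","items":{"type":"number"}}}},"force":{"type":"number"}},"required":["commands"]}

```bash
mkdir -p pics; cat > h.py <<'E'
import numpy as np,cv2,pickle
def save(n,f,tag):
    cv2.imwrite(f'pics/{tag}.png',cv2.cvtColor(f['pixels'],cv2.COLOR_RGB2BGR)); pickle.dump(f,open(f'{tag}.pkl','wb'))
def foc(f): return f['pixels'].shape[0]/2/np.tan(np.radians(f['fovy'])/2)
def ray(f,u,v,z):
    R=np.array(f['R']);t=np.array(f['t']);d=R.T@np.array([(u-f['cx'])/foc(f),(v-f['cy'])/foc(f),1]);c=-R.T@t
    return c+d*(z-c[2])/d[2]
def proj(f,X):
    p=np.array(f['R'])@np.array(X)+np.array(f['t']);return p[:2]/p[2]*foc(f)+[f['cx'],f['cy']]
E
python3 - <<'E'
from workcell import bot,vision,workorder
from h import *
for n in('scene','top'):
    f=vision.grab_frame(n);save(n,f,n);print(n,f['fovy'],f['cx'],f['cy'],-np.array(f['R']).T@f['t'], [k for k in f])
    if 'distortion' in f: print(f['distortion'])
s=bot.observe();print(s['clock'],s['position'],s['eef_rot'])
E
```

```text
scene 45.63539125043779 278.9646130004424 208.59005934399275 [ 1.44276399 -0.50350019  1.04624925] ['pixels', 'fovy', 'cx', 'cy', 'R', 't']
top 57.05390714525635 278.82405064338093 211.4321173605675 [ 0.32979959 -0.02372963  1.21244918] ['pixels', 'fovy', 'cx', 'cy', 'R', 't']
0.1 [0.25063532 0.6261175  0.25652886] [-5.94494062e-01 -3.08436542e+00  3.00868922e-03]
```

View pics/top.png

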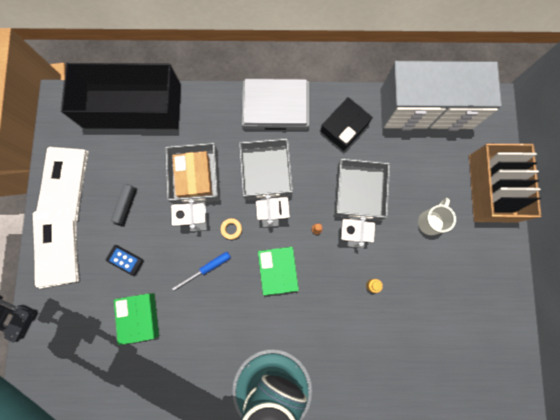

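View pics/scene.png

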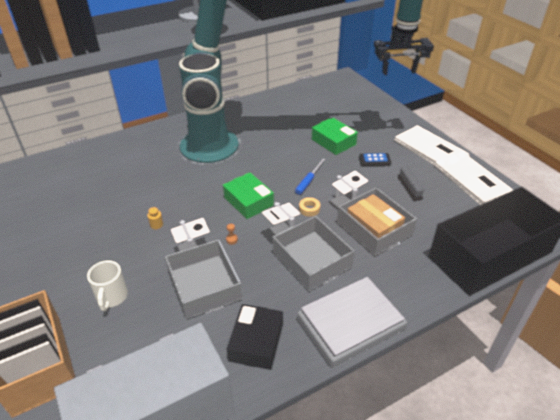

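The top view has +y to the left. The left stand, with the parcel and its disc near (181,214), is a. The middle stand, with its crossbar near (280,210), is b. The right stand, with its disc near (349,233), is c. Next I'll enlarge the two markers.

```bash
python3 - <<'E'
from h import *
im=cv2.imread('pics/top.png')[135:245,160:300]
cv2.imwrite('pics/c1.png',cv2.resize(im,None,fx=5.4,fy=5.4,interpolation=cv2.INTER_CUBIC))
im=cv2.imread('pics/scene.png')[165:255,255:380]
cv2.imwrite('pics/c2.png',cv2.resize(im,None,fx=6,fy=6,interpolation=cv2.INTER_CUBIC))
E
```

```text
(no output)
```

View pics/c1.png

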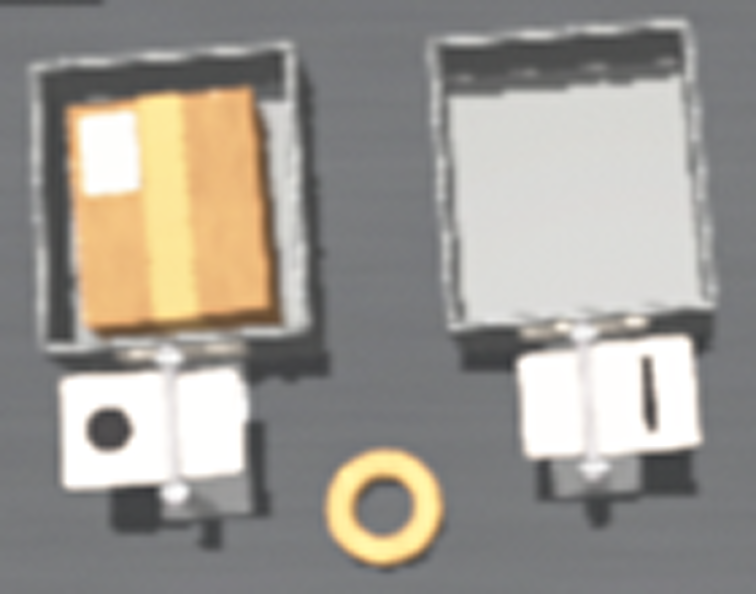

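View pics/c2.png

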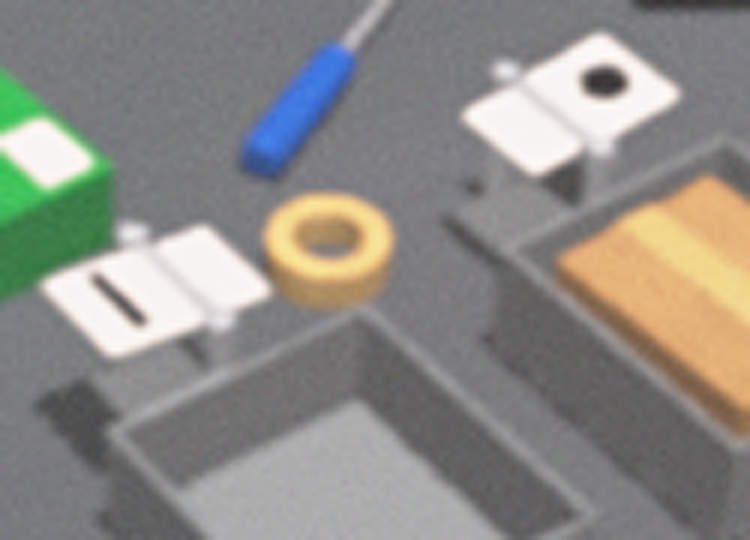

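```bash
cat > fit.py <<'E'
from h import *
from scipy.optimize import least_squares
T=pickle.load(open('top.pkl','rb'));S=pickle.load(open('scene.pkl','rb'))
t=lambda U,V:((U+.5)/5.4-.5+160,(V+.5)/5.4-.5+135)
s=lambda U,V:((U+.5)/6-.5+255,(V+.5)/6-.5+165)
# tray FL,FR,BL,BR, cheek back, cheek front (top); tip edge far/near + tail far/near (top), (scene)
obs={'a':([(47,352),(308,335),(33,65),(294,47),(168,356),(175,493)],[(60,377),(65,489),(242,368),(247,472)],[(680,95),(600,32),(537,176),(462,118)],[(600,142),(506,70)],0.1),
'b':([(455,330),(712,307),(432,42),(685,25),(583,333),(594,470)],[(690,338),(701,446),(518,354),(525,459)],[(118,358),(42,288),(270,292),(205,225)],[(219,320),(131,231)],3.05)}
M=[(50,75,71),(50,-75,71),(220,75,71),(220,-75,71),(37,0,91),(-37,0,91)]
def W(p,m):
    c,q=np.cos(p[2]),np.sin(p[2]);m=np.array(m)/1000
    return [p[0]+c*m[0]-q*m[1],p[1]+q*m[0]+c*m[1],m[2]]
def flag(th):
    # radial r along (cos th, sin th), normal up-side offset 2.5
    sg=1 if th<1.57 else -1
    n=np.array([-np.sin(th),np.cos(th)])*sg*2.5
    return [(x,r*np.cos(th)+n[0],85+r*np.sin(th)+n[1]) for x,r in((30,58),(-30,58),(28,-36),(-28,-36))]
for k,(tr,pt,ps,cs,th0) in obs.items():
    def r(p):
        e=[proj(T,W(p,m))-t(*u) for m,u in zip(M,tr)]+[proj(S,W(p,m))-s(*u) for m,u in zip(M[4:],cs)]
        F=flag(p[3]);e+=[proj(T,W(p,m))-t(*u) for m,u in zip(F,pt)]+[proj(S,W(p,m))-s(*u) for m,u in zip(F,ps)]
        return np.ravel(e)
    z=ray(T,*t(*tr[5]),.091)
    o=least_squares(r,[z[0],z[1],0,th0],loss='soft_l1',x_scale=[.01,.01,.1,.1]);print(k,o.x.round(4));print(r(o.x).reshape(-1,2).round(1).tolist())
E
python3 fit.py; python3 - <<'E'
from h import *
T=pickle.load(open('top.pkl','rb'))
for n,u,v,z in(('tape',231,229,.02),('stamp',317,229,.06),('c',357,232,.085),('green',278,271,.05)):print(n,ray(T,u,v,z).round(3))
from workcell import bot
print(bot.observe()['position'],bot.nose_length)
E
```

```text
a [0.5123 0.2414 0.089  0.1246]
[[-1.1, 0.2], [0.3, -0.5], [-0.1, -0.4], [0.0, -0.8], [0.0, 0.5], [-0.3, -0.2], [-0.0, 0.9], [-0.1, 0.2], [0.4, 0.2], [0.2, -0.4], [-0.9, 0.8], [-0.9, 0.1], [-0.3, -0.3], [0.0, 0.3], [-1.0, 0.1], [-0.3, -0.0]]
b [0.5281 0.0141 0.0942 3.0636]
[[-1.3, 0.0], [0.6, 0.2], [-0.7, -0.3], [0.8, -1.0], [-0.1, 0.3], [-0.2, -0.5], [0.3, 0.0], [0.1, 0.5], [-0.3, -0.0], [-0.6, -0.1], [0.2, 0.8], [0.3, -0.1], [-1.3, 0.1], [-0.5, -0.2], [0.2, -0.4], [-0.3, 0.1]]
tape [0.476 0.132 0.02 ]
stamp [ 0.473 -0.131  0.06 ]
c [ 0.463 -0.246  0.085]
green [ 0.348 -0.016  0.05 ]
[0.25063532 0.6261175  0.25652886] 0.019
```

The fit residuals are about 1 px, roughly 2 mm, and the sizes are consistent. I'll use shut fingers with tool x across the stand. For each marker: press the tail, go round, push the paddle over, then press it flat.

```bash
cat > plan.py <<'E'
import sys
from h import *
from scipy.spatial.transform import Rotation as Ro
from workcell import bot
P={'a':(.5123,.2414,.089),'b':(.5281,.0141,.0942)}
def plan(k,lx,ly,ztip,n):
    x,y,w=P[k];c,q=np.cos(w),np.sin(w)
    G=np.array([x+c*lx-q*ly,y+q*lx+c*ly,ztip+.019])
    Rg=np.array([[-q,c,0],[c,q,0],[0,0,-1.]])  # tool x = stand +y, tool y = stand +x
    s=bot.observe();p=np.array(s['position']);R=Ro.from_rotvec(s['eef_rot'])
    rv=(R.inv()*Ro.from_matrix(Rg)).as_rotvec();d=(G-p)
    print('pos',p.round(4),'goal',G.round(4),'rv',rv.round(3),'d_tool cm',(R.inv().apply(d)*100).round(2),'F',np.round(s['wrist_force'],1),'t',s['clock'])
    if n: 
      for i in range(n):
        Ri=R*Ro.from_rotvec(rv*i/n);print((Ri.inv().apply(d/n)*100).round(2),(rv/n).round(3))
a=sys.argv;plan(a[1],*[float(v)/1000 for v in a[2:5]],int(a[5]))
E
python3 plan.py a 0 -25 130 15
```

```text
pos [0.2506 0.6261 0.2565] goal [0.5145 0.2165 0.149 ] rv [-2.000e-03  1.000e-03  1.101e+00] d_tool cm [-39.72 -28.2   10.81] F [-1.1 -0.8  0. ] t 0.1
[-2.65 -1.88  0.72] [-0.     0.     0.073]
[-2.78 -1.68  0.72] [-0.     0.     0.073]
[-2.89 -1.47  0.72] [-0.     0.     0.073]
[-3.   -1.26  0.72] [-0.     0.     0.073]
[-3.08 -1.03  0.72] [-0.     0.     0.073]
[-3.15 -0.8   0.72] [-0.     0.     0.073]
[-3.2  -0.57  0.72] [-0.     0.     0.073]
[-3.23 -0.34  0.72] [-0.     0.     0.073]
[-3.25 -0.1   0.72] [-0.     0.     0.073]
[-3.25  0.14  0.72] [-0.     0.     0.073]
[-3.23  0.38  0.72] [-0.     0.     0.073]
[-3.19  0.61  0.72] [-0.     0.     0.073]
[-3.14  0.85  0.72] [-0.     0.     0.073]
[-3.07  1.07  0.72] [-0.     0.     0.073]
[-2.98  1.29  0.72] [-0.     0.     0.073]
```

Request:
move_arm([
  [[-2.65,-1.88,0.7,0,0,0.073,-1],[-2.78,-1.68,0.7,0,0,0.073,-1],[-2.89,-1.47,0.7,0,0,0.073,-1],[-3.0,-1.26,0.7,0,0,0.073,-1],[-3.08,-1.03,0.7,0,0,0.073,-1]],
], force=5)

```text
clock: 0.52
position: [0.3393, 0.4887, 0.2218]
eef_rot: [-1.149, -2.924, 0.002]
wrist_force: [0.1, 0.1, 0.8]
opening: 0.0569
grasp_force: 0.0
```

Request:
move_arm([
  [[-3.15,-0.8,0.7,0,0,0.073,-1],[-3.2,-0.57,0.7,0,0,0.073,-1],[-3.23,-0.34,0.7,0,0,0.073,-1],[-3.25,-0.1,0.7,0,0,0.073,-1],[-3.25,0.14,0.7,0,0,0.073,-1]],
])

```text
clock: 0.93
position: [0.4277, 0.3522, 0.187]
eef_rot: [-1.661, -2.666, 0.001]
wrist_force: [-0.5, 0.3, 0.0]
opening: 0.0235
grasp_force: 0.0
```

Request:
move_arm([
  [[-3.23,0.38,0.7,0,0,0.073,-1],[-3.19,0.61,0.7,0,0,0.073,-1],[-3.14,0.85,0.7,0,0,0.073,-1],[-3.07,1.07,0.7,0,0,0.073,-1],[-2.98,1.29,0.7,0,0,0.073,-1]],
])

```text
clock: 1.35
position: [0.5164, 0.2161, 0.152]
eef_rot: [-2.117, -2.32, 0.001]
wrist_force: [0.5, 0.4, -0.8]
opening: 0.0011
grasp_force: 0.0
```

```bash
python3 plan.py a 0 -25 105 0
```

```text
pos [0.5164 0.2161 0.152 ] goal [0.5145 0.2165 0.124 ] rv [-0.001  0.     0.002] d_tool cm [ 0.06 -0.18  2.8 ] F [ 0.5  0.4 -0.8] t 1.35
```

Request:
move_arm([
  [[0.06,-0.18,1.0,0,0,0,-1],[0,0,1.0,0,0,0,-1],[0,0,0.8,0,0,0,-1],[0,0,0.5,0,0,0,-1],[0,0,0.5,0,0,0,-1]],
])

```text
clock: 1.77
position: [0.5133, 0.219, 0.1137]
eef_rot: [-2.111, -2.326, 0.002]
wrist_force: [0.3, -0.3, -0.7]
opening: 0.0006
grasp_force: 0.0
```

Request:
move_arm([
  [[0,0,0.4,0,0,0,-1],[0,0,0.4,0,0,0,-1],[0,0,0.4,0,0,0,-1],[0,0,0.3,0,0,0,-1],[0,0,0.3,0,0,0,-1]],
])

```text
clock: 2.18
position: [0.5147, 0.2186, 0.0971]
eef_rot: [2.112, 2.325, 0.002]
wrist_force: [-0.1, 0.6, 2.6]
opening: 0.0005
grasp_force: 0.9
```

```bash
python3 plan.py a 0 -25 63 0
```

```text
pos [0.5147 0.2186 0.0971] goal [0.5145 0.2165 0.082 ] rv [ 0.001 -0.     0.007] d_tool cm [-0.2  -0.04  1.51] F [-0.1  0.6  2.6] t 2.1833
```

Contact at about 2.6 N, at the expected height. I'll carry on down.

Request:
move_arm([
  [[-0.05,0,0.3,0,0,0,-1],[-0.05,0,0.3,0,0,0,-1],[-0.05,0,0.3,0,0,0,-1],[-0.05,0,0.3,0,0,0,-1],[0,0,0.3,0,0,0,-1]],
])

```text
clock: 2.6
position: [0.5144, 0.2158, 0.0813]
eef_rot: [-2.114, -2.324, 0.001]
wrist_force: [0.1, 0.1, 1.2]
opening: 0.0001
grasp_force: 0.5
```

```bash
python3 plan.py a 0 -25 63 0; python3 - <<'E'
from workcell import vision
from h import *
f=vision.grab_frame('scene');save('scene',f,'s2')
im=cv2.imread('pics/s2.png')[120:255,255:400];cv2.imwrite('pics/c3.png',cv2.resize(im,None,fx=4,fy=4,interpolation=cv2.INTER_CUBIC))
E
```

```text
pos [0.5144 0.2158 0.0813] goal [0.5145 0.2165 0.082 ] rv [-0.     0.     0.006] d_tool cm [ 0.07  0.02 -0.07] F [0.1 0.1 1.2] t 2.6
```

View pics/c3.png

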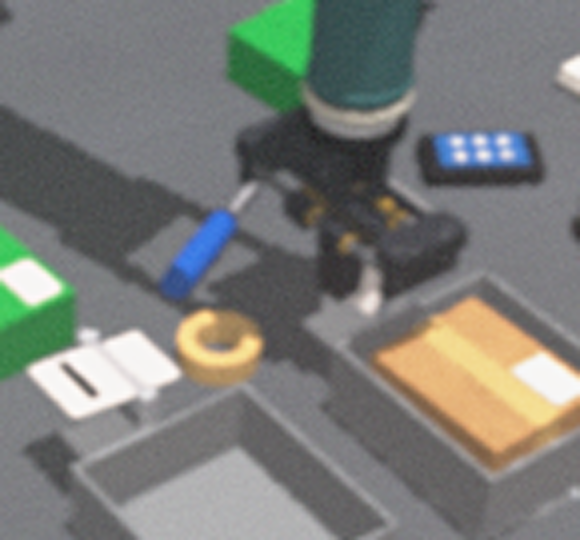

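The view shows the fingers between the cheeks of stand a, around (365,270). The white paddle no longer lies to the left, so it is up. I'll lift straight up, cross to the +y side and lower.

Request:
move_arm([
  [[0,0,-1.0,0,0,0,-1],[0,0,-2.5,0,0,0,-1],[0,0,-2.5,0,0,0,-1],[0,0,-2.5,0,0,0,-1],[0,0,-2.0,0,0,0,-1]],
])

```text
clock: 3.07
position: [0.5149, 0.2164, 0.1894]
eef_rot: [2.113, 2.324, 0.003]
wrist_force: [-0.3, 0.2, -1.0]
opening: 0.0006
grasp_force: 0.0
```

Request:
move_arm([
  [[0,0,-0.4,0,0,0,-1],[2.2,0,0,0,0,0,-1],[2.2,0,0,0,0,0,-1],[2.2,0,0,0,0,0,-1],[2.2,0,0,0,0,0,-1]],
])

```text
clock: 3.48
position: [0.5055, 0.3043, 0.1901]
eef_rot: [-2.114, -2.323, 0.001]
wrist_force: [-0.5, 0.3, 0.5]
opening: 0.0003
grasp_force: 0.0
```

```bash
python3 plan.py a 0 63 110 0
```

```text
pos [0.5055 0.3043 0.1901] goal [0.5067 0.3042 0.129 ] rv [-0.001  0.     0.005] d_tool cm [-0.02  0.13  6.11] F [-0.5  0.3  0.5] t 3.4833
```

Request:
move_arm([
  [[0,0.13,1.4,0,0,0,-1],[0,0,1.4,0,0,0,-1],[0,0,1.4,0,0,0,-1],[0,0,1.1,0,0,0,-1],[0,0,0.8,0,0,0,-1]],
])

```text
clock: 3.9
position: [0.5063, 0.3033, 0.1276]
eef_rot: [-2.113, -2.324, 0.004]
wrist_force: [-0.1, -1.4, 0.7]
opening: 0.0003
grasp_force: 0.0
```

Request:
move_arm([
  [[-0.6,0,0,0,0,0,-1],[-0.6,0,0,0,0,0,-1],[-0.6,0,0,0,0,0,-1],[-0.5,0,0,0,0,0,-1],[-0.5,0,0,0,0,0,-1]],
])

```text
clock: 4.32
position: [0.5109, 0.2756, 0.1309]
eef_rot: [2.114, 2.323, 0.003]
wrist_force: [-0.2, 1.3, 0.6]
opening: 0.0006
grasp_force: 0.4
```

Request:
move_arm([
  [[-0.5,0,0,0,0,0,-1],[-0.5,0,0,0,0,0,-1],[-0.5,0,0,0,0,0,-1],[-0.5,0,0,0,0,0,-1],[-0.5,0,0,0,0,0,-1]],
])

```text
clock: 4.73
position: [0.5125, 0.2507, 0.1298]
eef_rot: [-2.114, -2.324, -0.001]
wrist_force: [0.6, 0.1, -0.3]
opening: 0.0002
grasp_force: 0.6
```

```bash
python3 plan.py a 0 -40 110 0
```

```text
pos [0.5125 0.2507 0.1298] goal [0.5159 0.2016 0.129 ] rv [ 0.    -0.     0.006] d_tool cm [-4.92 -0.13  0.08] F [ 0.6  0.1 -0.3] t 4.7333
```

Request:
move_arm([
  [[-0.5,0,0,0,0,0,-1],[-0.5,0,0,0,0,0,-1],[-0.5,0,0,0,0,0,-1],[-0.5,0,0,0,0,0,-1],[-0.5,0,0,0,0,0,-1]],
])

```text
clock: 5.15
position: [0.5148, 0.2257, 0.1297]
eef_rot: [-2.113, -2.324, 0.0]
wrist_force: [-0.3, 0.7, 0.7]
opening: 0.0007
grasp_force: 0.3
```

Request:
move_arm([
  [[-0.5,0,0,0,0,0,-1],[-0.5,0,0,0,0,0,-1],[-0.5,0,0,0,0,0,-1],[-0.5,0,0,0,0,0,-1],[-0.4,0,0,0,0,0,-1]],
])

```text
clock: 5.57
position: [0.5171, 0.2017, 0.1297]
eef_rot: [2.114, 2.324, -0.0]
wrist_force: [-0.3, 1.1, 0.3]
opening: 0.0006
grasp_force: 0.2
```

```bash
python3 plan.py a 0 -44 90 0;python3 - <<'E'
from workcell import vision
from h import *
f=vision.grab_frame('scene');save('scene',f,'s3')
im=cv2.imread('pics/s3.png')[120:255,255:400];cv2.imwrite('pics/c4.png',cv2.resize(im,None,fx=4,fy=4,interpolation=cv2.INTER_CUBIC))
E
```

```text
pos [0.5171 0.2017 0.1297] goal [0.5162 0.1976 0.109 ] rv [-0.     0.     0.006] d_tool cm [-0.4  -0.13  2.07] F [-0.3  1.1  0.3] t 5.5667
```

View pics/c4.png

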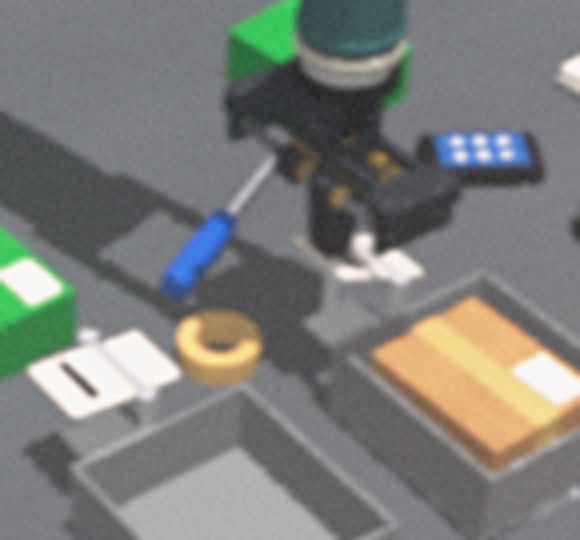

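The paddle on a is over: its tail now shows on the left at about (400,265), and the fingers are on the paddle. I'll press it down flat.

Request:
move_arm([
  [[-0.3,-0.1,0.4,0,0,0,-1],[-0.3,0,0.4,0,0,0,-1],[0,0,0.4,0,0,0,-1],[0,0,0.3,0,0,0,-1],[0,0,0.3,0,0,0,-1]],
])

```text
clock: 6.03
position: [0.5163, 0.1961, 0.111]
eef_rot: [-2.113, -2.324, 0.001]
wrist_force: [-0.1, 0.2, 0.7]
opening: 0.0003
grasp_force: 0.2
```

Request:
move_arm([
  [[0,0,0.15,0,0,0,-1],[0,0,0.1,0,0,0,-1],[0,0,0.1,0,0,0,-1],[0,0,0,0,0,0,-1],[0,0,0,0,0,0,-1]],
])

```text
clock: 6.45
position: [0.5167, 0.1963, 0.1082]
eef_rot: [2.113, 2.325, 0.0]
wrist_force: [0.1, -0.6, -0.1]
opening: 0.0007
grasp_force: 0.0
```

```bash
python3 plan.py a 0 -46 87.5 0
```

```text
pos [0.5167 0.1963 0.1082] goal [0.5164 0.1956 0.1065] rv [ 0.    -0.     0.006] d_tool cm [-0.07 -0.04  0.17] F [ 0.1 -0.6 -0.1] t 6.45
```

Request:
move_arm([
  [[0,0,0.1,0,0,0,-1],[0,0,0.1,0,0,0,-1],[0,0,0,0,0,0,-1],[0,0,0,0,0,0,-1],[0,0,0,0,0,0,-1]],
])

```text
clock: 6.87
position: [0.5169, 0.1963, 0.1068]
eef_rot: [2.113, 2.324, 0.001]
wrist_force: [-1.3, -0.7, 4.0]
opening: 0.0007
grasp_force: 2.3
```

Request:
move_arm([
  [[0,0,0.05,0,0,0,-1],[0,0,0,0,0,0,-1],[0,0,0,0,0,0,-1],[0,0,0,0,0,0,-1],[0,0,0,0,0,0,-1]],
])

```text
clock: 7.28
position: [0.517, 0.1963, 0.1066]
eef_rot: [2.113, 2.324, 0.001]
wrist_force: [-1.8, -0.5, 7.5]
opening: 0.0004
grasp_force: 3.7
```

The force rises stiffly at the flat height, so a is on its stop. I'll lift and go to b.

Request:
move_arm([
  [[0,0,-0.6,0,0,0,-1],[0,0,-1.2,0,0,0,-1],[0,0,-1.5,0,0,0,-1],[0,0,-1.0,0,0,0,-1],[0,0,-0.5,0,0,0,-1]],
])

```text
clock: 7.7
position: [0.5178, 0.1966, 0.156]
eef_rot: [2.112, 2.323, 0.005]
wrist_force: [1.7, -0.8, -0.2]
opening: 0.0004
grasp_force: 0.0
```

```bash
python3 plan.py b 0 25 130 5;python3 - <<'E'
from workcell import vision
from h import *
f=vision.grab_frame('scene');save('scene',f,'s4')
E
```

```text
pos [0.5178 0.1966 0.156 ] goal [0.5257 0.039  0.149 ] rv [ 0.003 -0.001  0.001] d_tool cm [-15.77  -0.71   0.69] F [ 1.7 -0.8 -0.2] t 7.7
[-3.15 -0.14  0.14] [ 0.001 -0.     0.   ]
[-3.15 -0.14  0.14] [ 0.001 -0.     0.   ]
[-3.15 -0.14  0.14] [ 0.001 -0.     0.   ]
[-3.15 -0.14  0.14] [ 0.001 -0.     0.   ]
[-3.15 -0.14  0.14] [ 0.001 -0.     0.   ]
```

Request:
move_arm([
  [[-3.15,-0.14,0,0,0,0,-1],[-3.15,-0.14,0.1,0,0,0,-1],[-3.15,-0.14,0.1,0,0,0,-1],[-3.15,-0.14,0.1,0,0,0,-1],[-3.15,-0.14,0.1,0,0,0,-1]],
])

```text
clock: 8.17
position: [0.5242, 0.0375, 0.1493]
eef_rot: [-2.113, -2.325, 0.001]
wrist_force: [0.3, -0.4, -0.0]
opening: 0.0004
grasp_force: 0.0
```

Request:
move_arm([
  [[0,0,1.0,0,0,0,-1],[0,0,1.0,0,0,0,-1],[0,0,0.8,0,0,0,-1],[0,0,0,0,0,0,-1],[0,0,0,0,0,0,-1]],
])

```text
clock: 8.58
position: [0.5235, 0.0399, 0.1204]
eef_rot: [-2.11, -2.324, 0.003]
wrist_force: [0.7, 0.1, -0.0]
opening: 0.0002
grasp_force: 0.0
```

```bash
python3 plan.py b 0 25 63 0;python3 - <<'E'
from workcell import vision
from h import *
f=vision.grab_frame('scene');save('scene',f,'s5')
im=cv2.imread('pics/s5.png')[120:255,255:400];cv2.imwrite('pics/c5.png',cv2.resize(im,None,fx=4,fy=4,interpolation=cv2.INTER_CUBIC))
E
```

```text
pos [0.5235 0.0399 0.1204] goal [0.5257 0.039  0.082 ] rv [-0.003 -0.     0.002] d_tool cm [-0.11  0.22  3.84] F [ 0.7  0.1 -0. ] t 8.5833
```

View pics/c5.png

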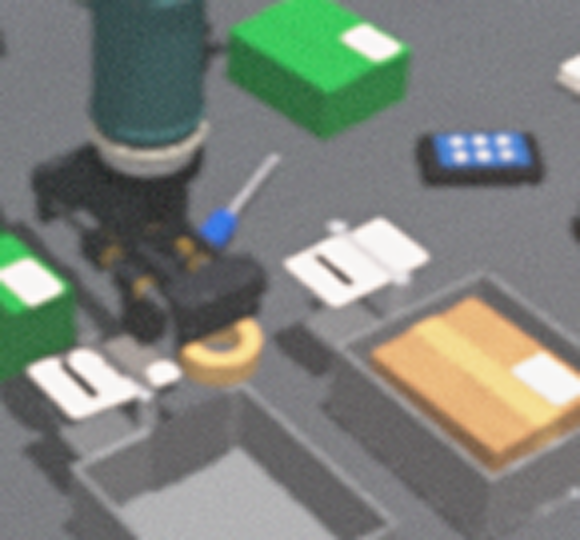

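Paddle a lies flat to the right, crossbar up, at about (330,270). The fingers are over b's tail, around (145,330). I'll press it.

Request:
move_arm([
  [[-0.1,0.2,0.5,0,0,0,-1],[0,0,0.5,0,0,0,-1],[0,0,0.4,0,0,0,-1],[0,0,0.3,0,0,0,-1],[0,0,0.3,0,0,0,-1]],
])

```text
clock: 9.05
position: [0.5267, 0.0381, 0.1016]
eef_rot: [-2.113, -2.325, -0.0]
wrist_force: [-0.5, 0.5, 3.0]
opening: 0.0005
grasp_force: 1.2
```

Request:
move_arm([
  [[0,0,0.3,0,0,0,-1],[0,0,0.3,0,0,0,-1],[0,0,0.3,0,0,0,-1],[0,0,0.3,0,0,0,-1],[0,0,0.3,0,0,0,-1]],
])

```text
clock: 9.47
position: [0.5268, 0.038, 0.0865]
eef_rot: [2.114, 2.324, 0.0]
wrist_force: [0.0, 0.9, 2.0]
opening: 0.0005
grasp_force: 0.6
```

```bash
python3 plan.py b 0 25 63 0
```

```text
pos [0.5268 0.038  0.0865] goal [0.5257 0.039  0.082 ] rv [ 0.    -0.     0.001] d_tool cm [ 0.11 -0.09  0.45] F [0.  0.9 2. ] t 9.4667
```

Finish the press, lift, then cross to the −y side.

Request:
move_arm([
  [[0,0,0.3,0,0,0,-1],[0,0,0.2,0,0,0,-1],[0,0,0,0,0,0,-1],[0,0,-0.5,0,0,0,-1],[0,0,-1.5,0,0,0,-1]],
])

```text
clock: 9.88
position: [0.5244, 0.0378, 0.0997]
eef_rot: [-2.111, -2.322, 0.006]
wrist_force: [-0.5, 0.1, -0.5]
opening: 0.0001
grasp_force: 0.0
```

Request:
move_arm([
  [[0,0,-2.5,0,0,0,-1],[0,0,-2.5,0,0,0,-1],[0,0,-2.5,0,0,0,-1],[0,0,-1.0,0,0,0,-1],[0,0,-0.2,0,0,0,-1]],
])

```text
clock: 10.3
position: [0.5286, 0.0379, 0.1919]
eef_rot: [2.111, 2.321, 0.006]
wrist_force: [-0.6, 0.0, 0.6]
opening: 0.0006
grasp_force: 0.0
```

```bash
python3 plan.py b 0 -63 165 0
```

```text
pos [0.5286 0.0379 0.1919] goal [ 0.534  -0.0486  0.184 ] rv [0.006 0.001 0.001] d_tool cm [-8.67 -0.28  0.79] F [-0.6  0.   0.6] t 10.3
```

Request:
move_arm([
  [[-1.8,0,0,0,0,0,-1],[-1.8,0,0,0,0,0,-1],[-1.8,0,0,0,0,0,-1],[-1.8,-0.1,0,0,0,0,-1],[-1.5,-0.1,0,0,0,0,-1]],
])

```text
clock: 10.72
position: [0.5319, -0.0498, 0.1868]
eef_rot: [-2.112, -2.323, 0.003]
wrist_force: [-0.3, 0.5, -0.4]
opening: 0.0003
grasp_force: 0.0
```

Request:
move_arm([
  [[0,0,1.4,0,0,0,-1],[0,0,1.4,0,0,0,-1],[0,0,1.4,0,0,0,-1],[0,0,1.2,0,0,0,-1],[0,0,0.8,0,0,0,-1]],
])

```text
clock: 11.13
position: [0.5311, -0.0487, 0.1238]
eef_rot: [-2.111, -2.322, 0.004]
wrist_force: [0.6, -0.1, -0.8]
opening: 0.001
grasp_force: 0.0
```

```bash
python3 plan.py b 0 -63 110 0
```

```text
pos [ 0.5311 -0.0487  0.1238] goal [ 0.534  -0.0486  0.129 ] rv [-0.004 -0.001  0.001] d_tool cm [-0.02  0.29 -0.52] F [ 0.6 -0.1 -0.8] t 11.1333
```

Request:
move_arm([
  [[0.6,0.2,-0.4,0,0,0,-1],[0.6,0,0,0,0,0,-1],[0.6,0,0,0,0,0,-1],[0.5,0,0,0,0,0,-1],[0.5,0,0,0,0,0,-1]],
])

```text
clock: 11.55
position: [0.5329, -0.02, 0.1317]
eef_rot: [2.112, 2.324, 0.002]
wrist_force: [-0.2, -0.6, 0.5]
opening: 0.0003
grasp_force: 0.4
```

Request:
move_arm([
  [[0.5,0,0,0,0,0,-1],[0.5,0,0,0,0,0,-1],[0.5,0,0,0,0,0,-1],[0.5,0,0,0,0,0,-1],[0.5,0,0,0,0,0,-1]],
])

```text
clock: 11.97
position: [0.5299, 0.0046, 0.1308]
eef_rot: [2.113, 2.324, 0.0]
wrist_force: [0.7, -1.8, 0.7]
opening: 0.0006
grasp_force: 0.6
```

```bash
python3 plan.py b 0 40 110 0
```

```text
pos [0.5299 0.0046 0.1308] goal [0.5243 0.0539 0.129 ] rv [0.    0.    0.001] d_tool cm [ 4.97 -0.09  0.18] F [ 0.7 -1.8  0.7] t 11.9667
```

Request:
move_arm([
  [[0.5,0,0,0,0,0,-1],[0.5,0,0,0,0,0,-1],[0.5,0,0,0,0,0,-1],[0.5,0,0,0,0,0,-1],[0.5,0,0,0,0,0,-1]],
])

```text
clock: 12.38
position: [0.5274, 0.0295, 0.1306]
eef_rot: [-2.113, -2.324, 0.0]
wrist_force: [-0.6, -1.1, 0.2]
opening: 0.0004
grasp_force: 0.3
```

Request:
move_arm([
  [[0.5,0,0,0,0,0,-1],[0.5,0,0,0,0,0,-1],[0.5,0,0,0,0,0,-1],[0.5,-0.1,0,0,0,0,-1],[0.5,0,0,0,0,0,-1]],
])

```text
clock: 12.8
position: [0.5239, 0.0543, 0.1307]
eef_rot: [-2.113, -2.324, 0.0]
wrist_force: [-0.8, -0.4, 0.8]
opening: 0.0004
grasp_force: 0.2
```

```bash
python3 plan.py b 0 50 87.5 0
```

```text
pos [0.5239 0.0543 0.1307] goal [0.5234 0.0639 0.1065] rv [-0.    -0.     0.001] d_tool cm [0.95 0.04 2.42] F [-0.8 -0.4  0.8] t 12.8
```

Request:
move_arm([
  [[0.1,0,0.4,0,0,0,-1],[0.2,0,0.4,0,0,0,-1],[0.2,0,0.4,0,0,0,-1],[0.2,0,0.3,0,0,0,-1],[0.2,0,0.3,0,0,0,-1]],
])

```text
clock: 13.22
position: [0.523, 0.0628, 0.112]
eef_rot: [-2.113, -2.324, 0.001]
wrist_force: [0.4, 0.1, -0.8]
opening: 0.0005
grasp_force: 0.2
```

Request:
move_arm([
  [[0,0,0.1,0,0,0,-1],[0,0,0.1,0,0,0,-1],[0,0,0.1,0,0,0,-1],[0,0,0.1,0,0,0,-1],[0,0,0,0,0,0,-1]],
])

```text
clock: 13.63
position: [0.5234, 0.0626, 0.1086]
eef_rot: [2.114, 2.324, -0.0]
wrist_force: [-0.6, -0.1, 0.2]
opening: 0.0004
grasp_force: 0.0
```

Request:
move_arm([
  [[0,0,0.1,0,0,0,-1],[0,0,0.05,0,0,0,-1],[0,0,0.05,0,0,0,-1],[0,0,0,0,0,0,-1],[0,0,0,0,0,0,-1]],
])

```text
clock: 14.05
position: [0.5235, 0.0627, 0.1069]
eef_rot: [2.113, 2.324, 0.0]
wrist_force: [-0.9, 0.1, 0.9]
opening: 0.0004
grasp_force: 0.6
```

Request:
move_arm([
  [[0,0,0.05,0,0,0,-1],[0,0,0.05,0,0,0,-1],[0,0,0,0,0,0,-1],[0,0,0,0,0,0,-1],[0,0,0,0,0,0,-1]],
])

```text
clock: 14.47
position: [0.5236, 0.0627, 0.1067]
eef_rot: [2.113, 2.324, 0.0]
wrist_force: [-2.5, -0.6, 6.4]
opening: 0.0004
grasp_force: 3.4
```

It is stiff at the flat height, so b is on its stop. I'll lift, move clear and check.

Request:
move_arm([
  [[0,0,-0.6,0,0,0,-1],[0,0,-1.5,0,0,0,-1],[0,0,-3.0,0,0,0,-1],[0,0,-4.0,0,0,0,-1],[0,0,-4.0,0,0,0,-1]],
])

```text
clock: 14.88
position: [0.522, 0.0627, 0.2369]
eef_rot: [-2.112, -2.323, 0.004]
wrist_force: [1.2, 0.8, 0.8]
opening: 0.0006
grasp_force: 0.0
```

Request:
move_arm([
  [[0,-3.0,-1.0,0,0,0,-1],[0,-3.0,0,0,0,0,-1],[0,-2.0,0,0,0,0,-1],[0,0,0,0,0,0,-1],[0,0,0,0,0,0,-1]],
])

```text
clock: 15.3
position: [0.4434, 0.0551, 0.247]
eef_rot: [2.113, 2.324, 0.002]
wrist_force: [0.0, 0.2, 0.3]
opening: 0.0007
grasp_force: 0.0
```

```bash
python3 - <<'E'
from workcell import vision
from h import *
f=vision.grab_frame('scene');save('scene',f,'s6')
im=cv2.imread('pics/s6.png')[130:265,150:400];cv2.imwrite('pics/c6.png',cv2.resize(im,None,fx=3.2,fy=3.2,interpolation=cv2.INTER_CUBIC))
E
```

```text
(no output)
```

View pics/c6.png

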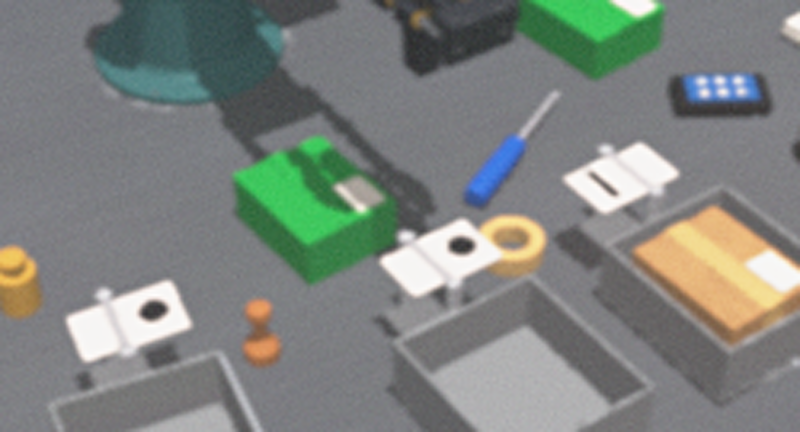

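Marker a shows the crossbar to the right, at about (600,185). Marker b shows the disc to the left, at about (462,245). Marker c and the bystanders are unchanged. Both paddles were pressed against their stops at the flat height, so I'm handing in.

```bash
python3 -c "
from workcell import workorder
print(workorder.close_job())"
```

```text
the job is handed in; nothing more can be done
None
```

I pushed marker a over to full and then marker b over to empty, and the last picture shows both flat on their other sides with everything else in view as it was; I handed the job in at about 15 s of the 48 s, but got no verdict back.

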